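# Touch-test the pointed sherd in its sprung clip

### The job

Three red-slipped sherds stand in brass spring clip stands; check that the one whose outline rises to a point is well held. With your fingertips press lightly down on its top until the sprung clip gives a little, well short of the bottom of its travel, keep the pressure on for at least two seconds, then lift the hand well clear. Do not grip, lift or shift the sherd or its stand, and do not touch the other two stands and sherds, the grey wax block or the creamware rim piece.

Things in the scene. Friction and masses are not known exactly. Their poses are not given: they have to be found in the camera images.
- stand_pointed: Loose brass clip stand, about 0.75 kg in all: round base 90 mm across, 12 mm thick, a post with a coil spring, and on it a sprung clip gripping a red-slipped sherd upright. The three stands are alike; only the sherds differ. Origin: centre of the base's underside, z up. This one holds the pointed sherd, the one to test.
- sherd_pointed: Red-slipped sherd, 7 mm thick, upright in its clip, 72 mm wide along y, faces to -x and +x (slightly bent, side edges 6 mm further to -x). Origin: middle of its lower edge, 62 mm above the table; z up. Gable outline: sides slope up at about 61 degrees to a blunt peak 10 mm wide in the middle, 80 mm above the origin.
- top_pointed (a point): Centre of the blunt peak of the pointed sherd: the spot to press, 142 mm above the table when not pressed. Solid sherd directly below, 7 mm thick along the stand's x, 10 mm wide along y.
- holder_pointed (a joint): How far the clip with the pointed sherd is pressed down, m: 0 at rest (up), 0.012 at the bottom stop. It springs back up by itself. It starts to give at about 1.3 N and needs about 1.2 N more per mm (2.5 N at 1 mm, 5 N at 3 mm, 12 N at 9 mm).
- stand_round: Loose brass clip stand, about 0.75 kg in all: round base 90 mm across, 12 mm thick, a post with a coil spring, and on it a sprung clip gripping a red-slipped sherd upright. The three stands are alike; only the sherds differ. Origin: centre of the base's underside, z up. This one holds the round-topped sherd (an even arch, top 132 mm above the table). Leave alone.
- stand_flat: Loose brass clip stand, about 0.75 kg in all: round base 90 mm across, 12 mm thick, a post with a coil spring, and on it a sprung clip gripping a red-slipped sherd upright. The three stands are alike; only the sherds differ. Origin: centre of the base's underside, z up. This one holds the flat-topped sherd (straight level top edge 72 mm long, 128 mm above the table). Leave alone.
- wax_block: Loose grey modelling block of hard wax, 40 (x) x 60 (y) x 30 (z) mm. Origin: centre of its underside. Leave alone.
- creamware_rim: Loose cream creamware plate rim piece lying flat: a curved band about 50 mm broad and 170 mm long, 6 mm thick with a 9 mm edge bead, bulging to its +x, its ends 20 to 30 mm back towards -x. Origin: underside, middle of the band. Leave alone.
Mind the look-alikes: they are no part of the job. Leave any blue, purple or turquoise look-alike of the stand_pointed alone.

How it is judged:
By the outcome, as a careful person would: the job done as asked, in the order asked, and still so for the second after the job is handed in, with the robot touching nothing.
It also fails if it takes over 35 s, if anything falls off the work surface, if the arm or the gripper's body presses on something with over 40 N, if the wrist force passes 120 N, or if a joint passes its speed limit or range.

### The arm

A 6-joint arm with a two-finger parallel gripper is mounted at the origin on the work surface. World frame = base frame: x ahead of the robot, y to its left, z up, the work surface at z = 0. Lengths are in m, angles in rad, forces in N, time in s.
With the tool pointing down it reaches from about 0.35 to 0.85 m from the base axis. Payload 8.1 kg.
Tool frame: the origin (TCP) lies between the finger pads, 19 mm behind the fingertips; this is the grasp point; z points along the fingers, y is the direction in which the jaws open and shut (so a half turn about z gives the same grasp; the last joint's range is limited). The gripper opens to 93 mm and grips with 3 to 60 N. Pads are 15 mm wide; open, the fingers measure 128 mm over their backs; the gripper's body (75 mm by 188 mm) begins 65 mm behind the grasp point.
Start: joints at [-1.346, 0.13, 1.488, -0, 1.523, -0.085], TCP at [0.183, -0.571, 0.237] pointing down, gripper open.
Joint ranges: [-2.96, 2.96], [-0.89, 2.26], [0.02, 2.5], [-1.34, 4.48], [0, 2.73], [-2.66, 2.66]. Speed limits (rad/s): [2.39, 2.39, 2.79, 3.14, 3.14, 3.14].

### API

Orientations are given as a rotation vector (axis times angle).
In Python, from plant import robot gives the robot as it stands. The module is installed in compiled form; this text tells all that it offers.
- The arm moves only by the shell command python3 -m pendant 'ROWS' [FORCE]. ROWS is JSON, a list of rows, each an object with "translation": the shift along the tool's x, y, z in mm, a list of three; "twist": the turn, a rotation vector about the tool's x, y, z in rad, a list of three; "grip": the opening, from -1 (shut) to 1 (fully open). A call has exactly 10 rows; each row shifts and turns the pose as measured when the row begins, along the tool's axes as they then stand; what a row does not reach is not made up. A row lasts 1/10 s, in which the tool goes at most 50 mm and 8.59 degrees, less where a joint would pass 70% of its speed; a pose out of reach is approached as far as the arm can. A call is refused whole if a number of a shift passes 50 or a number of a turn 0.15, either way. A call with a gripper value outside its range is refused whole. The fingers move at their own pace and stop on an object; FORCE is the grip in N (left out, the last holds). Time passes only in rows, so rows that do not move let the fingers close, or fill a call up. It gives the time, the measured TCP pose, the force and the opening at its end, in the units of the state.
- robot.read_state(): the state, without advancing time (a new reading comes with each control period).
- robot.read_camera(name): name is "side" or "top" or "wrist"; returns (picture, depth): 400x640x3 uint8, red, green, blue; 400x640 float32, m along the optical axis (not along the pixel's ray), 0 where there is no reading.
- robot.camera_info(name): a dict with "vertical_fov" (degrees; the focal length in pixels is half the picture's height over the tangent of half this angle, whatever the lens; pixels are square), "cx", "cy" (the principal point, pixels), "cam_to_world" (4x4, takes a point from camera to world coordinates). Camera axes: x right, y up, looking along -z (the intrinsics and any distortion apply to the point x, -y, -z); pixel columns grow to the right and rows downward; lengths in m; the calibration is good to about 2 mm. A picture is of the moment at which its call begins: read the wrist's pose just before it. camera_info takes no time and is no camera call; for the wrist camera it gives the pose at the moment of the call.
- robot.close_job(): hands the job in, once; it reports no verdict.
The state is a dict: "t": time; "q": joint angles; "dq": joint speeds; "joint_torque": joint torques, N m; "tool_pos": TCP position; "orientation": TCP orientation; "force": force on the tool from outside, world axes, zero at the start; "wrist_torque": the same for the moment, N m; "opening": finger opening in m.
Only numpy, scipy, OpenCV 4.12 (cv2) and the standard library are available. Lean on these libraries where they do the work, as an engineer would, in place of code of your own. Each camera call takes 0.05 s, during which the arm holds its last target. There are 200 camera calls.

## Working session

There is one attempt and no reset: what is moved stays moved. The work goes in short steps, Python scripts to look and compute and a shell command to move; the robot and the scene stay as the last step left them, time stands still between calls to the robot, and variables do not carry over. Pictures are saved under pics/ and viewed, about 8 in all and at most 12, crops included, and the job is handed in when it is done.

```bash
mkdir -p pics
cat > h.py <<'E'
from plant import robot
import numpy as np, cv2
from scipy.spatial.transform import Rotation as R
def snap(n,f):
    i=robot.camera_info(n); p,d=robot.read_camera(n); np.savez(f'{f}.npz',p=p,d=d,T=i['cam_to_world'],cx=i['cx'],cy=i['cy'],f=200/np.tan(np.radians(i['vertical_fov'])/2))
    cv2.imwrite(f'pics/{f}.png',p[:,:,::-1]); return i
def cloud(f):
    z=np.load(f'{f}.npz'); d=z['d']; v,u=np.mgrid[:400,:640]
    P=np.stack([(u-z['cx'])/z['f']*d,-(v-z['cy'])/z['f']*d,-d],-1)
    return z['p'],d,P@z['T'][:3,:3].T+z['T'][:3,3]
E
python3 - <<'E'
from h import *
for n in('side','top'):
    print({k:(np.round(v,3).tolist() if k=='cam_to_world' else v) for k,v in snap(n,n+'1').items()})
s=robot.read_state();print(s['t'],s['tool_pos'],s['orientation'],s['opening'],s['force'])
a=cv2.imread('pics/side1.png');b=cv2.imread('pics/top1.png')
cv2.imwrite('pics/both.png',cv2.resize(np.vstack([a,b]),None,fx=.75,fy=.75))
E
```

```text
{'vertical_fov': 49.95714697850319, 'cx': 317.3767699074829, 'cy': 198.88718036815072, 'cam_to_world': [[-0.95, 0.198, -0.24, 0.321], [-0.311, -0.654, 0.69, 0.782], [-0.02, 0.73, 0.683, 0.827], [0.0, 0.0, 0.0, 1.0]]}
{'vertical_fov': 48.83240251252709, 'cx': 321.34885390431157, 'cy': 193.6303526467328, 'cam_to_world': [[0.021, 0.986, -0.168, 0.366], [-1.0, 0.024, 0.014, 0.073], [0.018, 0.167, 0.986, 1.194], [0.0, 0.0, 0.0, 1.0]]}
0.1 [ 0.182869   -0.57097344  0.23650503] [-3.10239569e+00 -4.84462325e-01  1.54664520e-04] 0.09321329403165785 [-0.38116127 -0.38840326  1.20087422]
```

View pics/both.png

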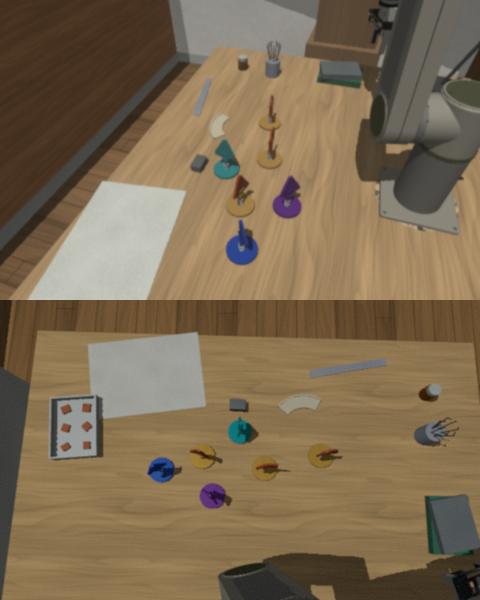

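Run:
```python
from h import *
a=cv2.imread('pics/side1.png')[110:300,260:430];b=cv2.imread('pics/top1.png')[160:260,230:460]
a=cv2.resize(a,None,fx=3,fy=3,interpolation=2);b=cv2.resize(b,None,fx=3,fy=3,interpolation=2)[:, :690]
cv2.imwrite('pics/a.png',a)
for f in('side1','top1'):
    p,d,W=cloud(f);h=cv2.cvtColor(p,cv2.COLOR_RGB2HSV)
    m=(((h[...,0]<12)|(h[...,0]>172))&(h[...,1]>120)&(d>0)&(W[...,2]>.05)&(W[...,2]<.2)&(W[...,0]>.2)&(W[...,0]<.9)).astype(np.uint8)
    n,l,s,c=cv2.connectedComponentsWithStats(m)
    for i in range(1,n):
        if s[i,4]>25:
            q=W[l==i];t=q[q[:,2]>np.percentile(q[:,2],92)]
            print(f,c[i].round(),s[i,4],'mean',q.mean(0).round(3),'min',q.min(0).round(3),'max',q.max(0).round(3),'top',t.mean(0).round(3), t.std(0).round(3))
```

```text
side1 [362. 139.] 68 mean [ 0.529 -0.216  0.112] min [ 0.522 -0.254  0.077] max [ 0.538 -0.2    0.134] top [ 0.536 -0.234  0.133] [0.002 0.004 0.001]
side1 [362. 184.] 113 mean [ 0.481 -0.02   0.116] min [ 0.474 -0.063  0.08 ] max [0.49  0.007 0.131] top [ 0.483 -0.036  0.13 ] [0.004 0.018 0.   ]
side1 [319. 247.] 289 mean [0.523 0.2   0.107] min [0.507 0.167 0.074] max [0.534 0.229 0.144] top [0.524 0.197 0.14 ] [0.002 0.003 0.003]
top1 [438. 202.] 93 mean [ 0.534 -0.233  0.118] min [ 0.524 -0.265  0.075] max [ 0.541 -0.204  0.135] top [ 0.536 -0.236  0.133] [0.001 0.006 0.001]
top1 [265. 204.] 75 mean [0.521 0.195 0.115] min [0.508 0.165 0.078] max [0.531 0.226 0.143] top [0.523 0.194 0.142] [0.002 0.003 0.001]
top1 [357. 221.] 104 mean [ 0.483 -0.032  0.118] min [ 0.473 -0.063  0.081] max [0.49  0.004 0.133] top [ 0.484 -0.035  0.13 ] [0.004 0.021 0.001]
```

View pics/a.png

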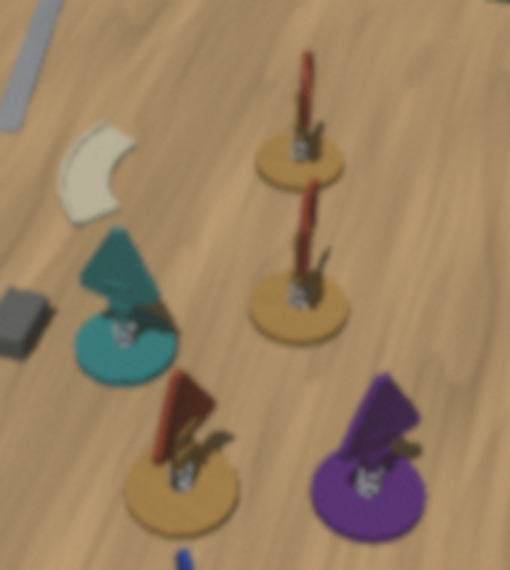

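Candidates (side px): red at (319,247), top 142 mm with a small peak; red at (362,184), level 130 mm, so flat; red at (362,139), 133 mm, so round. Teal (~300,205), purple (~385,250) and blue (~322,300) are decoys. I choose the red one at (319,247), world (0.523, 0.195, 0.142); the crop shows its gable shape.

```bash
python3 -m pendant '[{"translation":[38,-30,0],"twist":[0,0,0],"grip":-1},{"translation":[38,-30,0],"twist":[0,0,0],"grip":-1},{"translation":[38,-30,0],"twist":[0,0,0],"grip":-1},{"translation":[38,-30,0],"twist":[0,0,0],"grip":-1},{"translation":[38,-30,0],"twist":[0,0,0],"grip":-1},{"translation":[38,-30,0],"twist":[0,0,0],"grip":-1},{"translation":[38,-30,0],"twist":[0,0,0],"grip":-1},{"translation":[38,-30,0],"twist":[0,0,0],"grip":-1},{"translation":[38,-30,0],"twist":[0,0,0],"grip":-1},{"translation":[38,-30,0],"twist":[0,0,0],"grip":-1}]' 10
cat > go.py <<'E'
from h import *
import sys
s=robot.read_state();r=R.from_rotvec(s['orientation'])
t=np.array(eval(sys.argv[1]))
print('t',s['t'],'pos',s['tool_pos'].round(4),'F',np.round(s['force'],2),'open',round(s['opening'],4))
print('axes',r.as_matrix().round(3).tolist(),'need mm',(r.inv().apply(t-s['tool_pos'])*1000).round(1))
E
python3 go.py '[.523,.12,.237]'
```

```text
t: 1.1
tool_pos: [0.4567, -0.159, 0.2318]
orientation: [-3.099, -0.466, 0.005]
force: [0.1, -0.6, 0.7]
opening: 0.0173
t 1.1 pos [ 0.4567 -0.159   0.2318] F [ 0.14 -0.58  0.74] open 0.0173
axes [[0.956, 0.294, -0.004], [0.294, -0.956, 0.008], [-0.002, -0.009, -1.0]] need mm [ 145.4 -247.2   -3.4]
```

```bash
python3 -m pendant '[{"translation":[20,-35,-2],"twist":[0,0,0],"grip":-1},{"translation":[20,-35,-2],"twist":[0,0,0],"grip":-1},{"translation":[20,-35,0],"twist":[0,0,0],"grip":-1},{"translation":[20,-35,0],"twist":[0,0,0],"grip":-1},{"translation":[20,-35,0],"twist":[0,0,0],"grip":-1},{"translation":[20,-35,0],"twist":[0,0,0],"grip":-1},{"translation":[15,-25,0],"twist":[0,0,0],"grip":-1},{"translation":[10,-12,0],"twist":[0,0,0],"grip":-1},{"translation":[0,0,0],"twist":[0,0,0],"grip":-1},{"translation":[0,0,0],"twist":[0,0,0],"grip":-1}]'
python3 go.py '[.523,.195,.237]'; python3 -c "
from h import *
i=snap('wrist','w1');print(i['cam_to_world'].round(3).tolist())
p,d,W=cloud('w1');h=cv2.cvtColor(p,cv2.COLOR_RGB2HSV)
m=((h[...,0]<12)|(h[...,0]>172))&(h[...,1]>120)&(d>0)&(W[...,2]>.05)&(W[...,2]<.17)&(W[...,1]>.12)
q=W[m]; print(len(q)); t=q[q[:,2]>.136]
print(q.max(0),t.mean(0),t.min(0),t.max(0))"
```

```text
t: 2.1
tool_pos: [0.5226, 0.1371, 0.2338]
orientation: [-3.095, -0.479, 0.014]
force: [0.3, -0.4, -0.6]
opening: 0.0002
t 2.1 pos [0.5226 0.1371 0.2338] F [ 0.32 -0.39 -0.57] open 0.0002
axes [[0.953, 0.302, -0.01], [0.302, -0.953, 0.008], [-0.007, -0.011, -1.0]] need mm [ 17.9 -55.1  -2.7]
[[0.301, 0.922, 0.244, 0.588], [-0.953, 0.294, 0.067, 0.156], [-0.01, -0.253, 0.967, 0.378], [0.0, 0.0, 0.0, 1.0]]
1182
[0.53321661 0.22920982 0.14125313] [0.52388257 0.19396241 0.13924984] [0.51888657 0.18585968 0.13615972] [0.5287557  0.20118923 0.14125313]
```

View pics/w1.png

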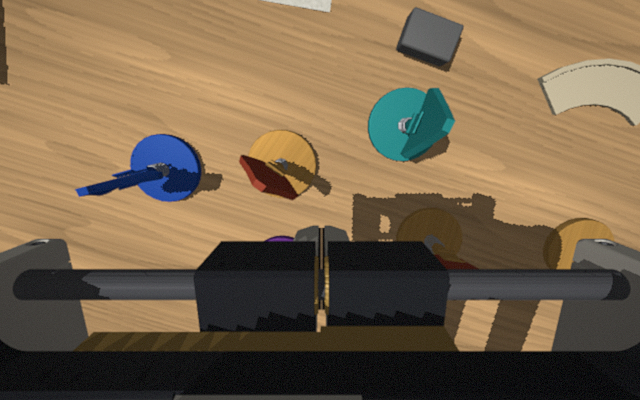

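The wrist view shows the red gable sherd at about (270,177), with its peak at (0.524, 0.194), agreeing with the first measurement. The blue and teal stands are clear of the fingers. Moving over the peak and partway down.

```bash
python3 -m pendant '[{"translation":[10,-28,0],"twist":[0,0,0],"grip":-1},{"translation":[8,-24,0],"twist":[0,0,0],"grip":-1},{"translation":[0,0,0],"twist":[0,0,0],"grip":-1},{"translation":[0,0,10],"twist":[0,0,0],"grip":-1},{"translation":[0,0,15],"twist":[0,0,0],"grip":-1},{"translation":[0,0,15],"twist":[0,0,0],"grip":-1},{"translation":[0,0,10],"twist":[0,0,0],"grip":-1},{"translation":[0,0,0],"twist":[0,0,0],"grip":-1},{"translation":[0,0,0],"twist":[0,0,0],"grip":-1},{"translation":[0,0,0],"twist":[0,0,0],"grip":-1}]'
python3 go.py '[.524,.194,.161]'
```

```text
t: 3.15
tool_pos: [0.5232, 0.1818, 0.1775]
orientation: [-3.102, -0.458, 0.021]
force: [-0.0, -0.0, -0.0]
opening: 0.0005
t 3.15 pos [0.5232 0.1818 0.1775] F [-0.03 -0.04 -0.05] open 0.0005
axes [[0.957, 0.289, -0.014], [0.289, -0.957, 0.004], [-0.012, -0.008, -1.0]] need mm [  4.5 -11.3  16.5]
```

```bash
python3 -m pendant '[{"translation":[2,-6,0],"twist":[0,0,0],"grip":-1},{"translation":[2,-5,0],"twist":[0,0,0],"grip":-1},{"translation":[0,-1,0],"twist":[0,0,0],"grip":-1},{"translation":[0,0,0],"twist":[0,0,0],"grip":-1},{"translation":[0,0,2],"twist":[0,0,0],"grip":-1},{"translation":[0,0,2],"twist":[0,0,0],"grip":-1},{"translation":[0,0,2],"twist":[0,0,0],"grip":-1},{"translation":[0,0,0],"twist":[0,0,0],"grip":-1},{"translation":[0,0,0],"twist":[0,0,0],"grip":-1},{"translation":[0,0,0],"twist":[0,0,0],"grip":-1}]'
python3 go.py '[.524,.194,.161]'
python3 -c "
from h import *
snap('wrist','w2')
snap('side','s2')
a=cv2.imread('pics/s2.png')[170:300,240:440];w=cv2.imread('pics/w2.png')
cv2.imwrite('pics/c2.png',np.vstack([cv2.resize(a,(520,338)),cv2.resize(w[100:350,120:520],(520,260))]))"
```

```text
t: 4.15
tool_pos: [0.5246, 0.1963, 0.1732]
orientation: [-3.101, -0.459, 0.015]
force: [0.7, 0.8, 0.2]
opening: 0.0003
t 4.15 pos [0.5246 0.1963 0.1732] F [0.71 0.77 0.23] open 0.0003
axes [[0.957, 0.29, -0.011], [0.29, -0.957, 0.005], [-0.009, -0.008, -1.0]] need mm [-1.2  2.1 12.1]
```

View pics/c2.png

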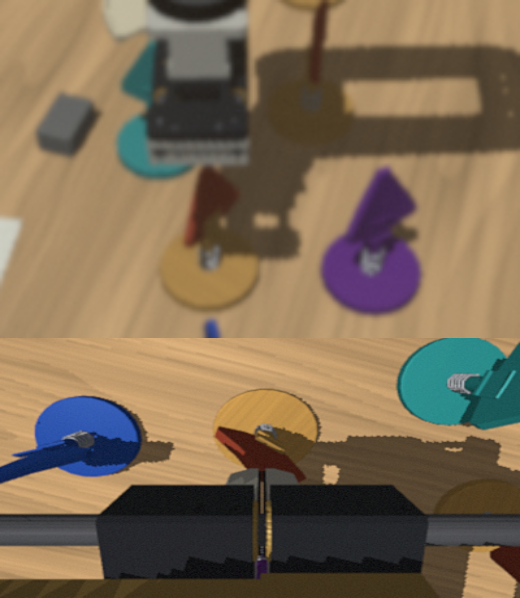

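The fingertips are over the peak, 2 mm off in y, which I'm correcting. Nothing else is near. Descending slowly.

```bash
python3 -m pendant '[{"translation":[-1,2,0],"twist":[0,0,0],"grip":-1},{"translation":[0,0,2],"twist":[0,0,0],"grip":-1},{"translation":[0,0,2],"twist":[0,0,0],"grip":-1},{"translation":[0,0,2],"twist":[0,0,0],"grip":-1},{"translation":[0,0,2],"twist":[0,0,0],"grip":-1},{"translation":[0,0,2],"twist":[0,0,0],"grip":-1},{"translation":[0,0,1],"twist":[0,0,0],"grip":-1},{"translation":[0,0,0],"twist":[0,0,0],"grip":-1},{"translation":[0,0,0],"twist":[0,0,0],"grip":-1},{"translation":[0,0,0],"twist":[0,0,0],"grip":-1}]'
python3 go.py '[.524,.194,.157]'
```

```text
t: 5.25
tool_pos: [0.5242, 0.194, 0.1612]
orientation: [-3.101, -0.459, 0.015]
force: [0.6, -0.2, -0.1]
opening: 0.0008
t 5.25 pos [0.5242 0.194  0.1612] F [ 0.59 -0.21 -0.14] open 0.0008
axes [[0.957, 0.29, -0.01], [0.29, -0.957, 0.005], [-0.008, -0.008, -1.0]] need mm [-0.2 -0.   4.2]
```

```bash
python3 -m pendant '[{"translation":[0,0,1],"twist":[0,0,0],"grip":-1},{"translation":[0,0,1],"twist":[0,0,0],"grip":-1},{"translation":[0,0,1],"twist":[0,0,0],"grip":-1},{"translation":[0,0,1],"twist":[0,0,0],"grip":-1},{"translation":[0,0,0],"twist":[0,0,0],"grip":-1},{"translation":[0,0,0],"twist":[0,0,0],"grip":-1},{"translation":[0,0,0],"twist":[0,0,0],"grip":-1},{"translation":[0,0,0],"twist":[0,0,0],"grip":-1},{"translation":[0,0,0],"twist":[0,0,0],"grip":-1},{"translation":[0,0,0],"twist":[0,0,0],"grip":-1}]'
python3 go.py '[.524,.194,.157]'
```

```text
t: 6.25
tool_pos: [0.5243, 0.194, 0.1588]
orientation: [-3.101, -0.459, 0.013]
force: [-2.3, -0.5, 4.0]
opening: 0.0005
t 6.25 pos [0.5243 0.194  0.1588] F [-2.3  -0.53  4.02] open 0.0005
axes [[0.957, 0.29, -0.009], [0.29, -0.957, 0.005], [-0.008, -0.008, -1.0]] need mm [-0.3 -0.1  1.8]
```

Contact at about 4 N, with a small sideways force. I'll ease that by a fraction of a mm, press slightly more, and hold.

```bash
python3 -m pendant '[{"translation":[-0.3,0,0.5],"twist":[0,0,0],"grip":-1},{"translation":[-0.2,0,0.5],"twist":[0,0,0],"grip":-1},{"translation":[0,0,0],"twist":[0,0,0],"grip":-1},{"translation":[0,0,0],"twist":[0,0,0],"grip":-1},{"translation":[0,0,0],"twist":[0,0,0],"grip":-1},{"translation":[0,0,0],"twist":[0,0,0],"grip":-1},{"translation":[0,0,0],"twist":[0,0,0],"grip":-1},{"translation":[0,0,0],"twist":[0,0,0],"grip":-1},{"translation":[0,0,0],"twist":[0,0,0],"grip":-1},{"translation":[0,0,0],"twist":[0,0,0],"grip":-1}]'
python3 go.py '[.524,.194,.157]'
```

```text
t: 7.25
tool_pos: [0.5243, 0.1941, 0.1583]
orientation: [-3.101, -0.459, 0.011]
force: [-1.9, -1.1, 4.8]
opening: 0.0001
t 7.25 pos [0.5243 0.1941 0.1583] F [-1.85 -1.08  4.79] open 0.0001
axes [[0.957, 0.29, -0.008], [0.29, -0.957, 0.006], [-0.006, -0.008, -1.0]] need mm [-0.3 -0.   1.3]
```

```bash
python3 -m pendant '[{"translation":[-0.2,0,0.3],"twist":[0,0,0],"grip":-1},{"translation":[0,0,0],"twist":[0,0,0],"grip":-1},{"translation":[0,0,0],"twist":[0,0,0],"grip":-1},{"translation":[0,0,0],"twist":[0,0,0],"grip":-1},{"translation":[0,0,0],"twist":[0,0,0],"grip":-1},{"translation":[0,0,0],"twist":[0,0,0],"grip":-1},{"translation":[0,0,0],"twist":[0,0,0],"grip":-1},{"translation":[0,0,0],"twist":[0,0,0],"grip":-1},{"translation":[0,0,0],"twist":[0,0,0],"grip":-1},{"translation":[0,0,0],"twist":[0,0,0],"grip":-1}]'
python3 -c "
from h import *
snap('side','s3')
cv2.imwrite('pics/c3.png',np.hstack([cv2.resize(cv2.imread(f'pics/{f}.png')[170:300,260:390],(400,400)) for f in ('side1','s3')]))"
python3 -m pendant '[{"translation":[0,0,0.2],"twist":[0,0,0],"grip":-1},{"translation":[0,0,0],"twist":[0,0,0],"grip":-1},{"translation":[0,0,0],"twist":[0,0,0],"grip":-1},{"translation":[0,0,0],"twist":[0,0,0],"grip":-1},{"translation":[0,0,0],"twist":[0,0,0],"grip":-1},{"translation":[0,0,0],"twist":[0,0,0],"grip":-1},{"translation":[0,0,0],"twist":[0,0,0],"grip":-1},{"translation":[0,0,0],"twist":[0,0,0],"grip":-1},{"translation":[0,0,0],"twist":[0,0,0],"grip":-1},{"translation":[0,0,0],"twist":[0,0,0],"grip":-1}]'
```

```text
t: 8.25
tool_pos: [0.5243, 0.194, 0.1581]
orientation: [-3.101, -0.459, 0.011]
force: [-1.9, -1.2, 4.8]
opening: 0.0004
t: 9.3
tool_pos: [0.5243, 0.194, 0.1579]
orientation: [-3.101, -0.459, 0.011]
force: [-1.7, -1.0, 4.8]
opening: 0.0004
```

View pics/c3.png

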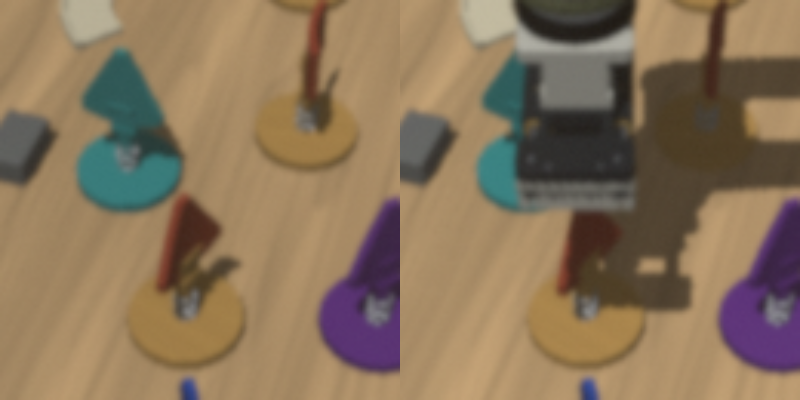

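The stand's base hasn't moved (same outline at (585,317) vs (185,317)), and the sherd is a little lower. About 4.8 N has been held for around 3 s. A short extra hold, then a straight lift.

```bash
python3 -m pendant '[{"translation":[0,0,0],"twist":[0,0,0],"grip":-1},{"translation":[0,0,0],"twist":[0,0,0],"grip":-1},{"translation":[0,0,0],"twist":[0,0,0],"grip":-1},{"translation":[0,0,0],"twist":[0,0,0],"grip":-1},{"translation":[0,0,-1],"twist":[0,0,0],"grip":-1},{"translation":[0,0,-2],"twist":[0,0,0],"grip":-1},{"translation":[0,0,-3],"twist":[0,0,0],"grip":-1},{"translation":[0,0,-6],"twist":[0,0,0],"grip":-1},{"translation":[0,0,-12],"twist":[0,0,0],"grip":-1},{"translation":[0,0,-20],"twist":[0,0,0],"grip":-1}]'
python3 -m pendant '[{"translation":[0,0,-25],"twist":[0,0,0],"grip":-1},{"translation":[0,0,-25],"twist":[0,0,0],"grip":-1},{"translation":[0,0,-25],"twist":[0,0,0],"grip":-1},{"translation":[0,0,-25],"twist":[0,0,0],"grip":-1},{"translation":[0,0,-20],"twist":[0,0,0],"grip":-1},{"translation":[0,0,-10],"twist":[0,0,0],"grip":-1},{"translation":[0,0,0],"twist":[0,0,0],"grip":-1},{"translation":[0,0,0],"twist":[0,0,0],"grip":-1},{"translation":[0,0,0],"twist":[0,0,0],"grip":-1},{"translation":[0,0,0],"twist":[0,0,0],"grip":-1}]'
python3 -c "
from h import *
snap('side','s4')
p,d,W=cloud('s4');h=cv2.cvtColor(p,cv2.COLOR_RGB2HSV)
m=((h[...,0]<12)|(h[...,0]>172))&(h[...,1]>120)&(d>0)&(W[...,2]>.05)&(W[...,2]<.17)&(abs(W[...,1]-.195)<.06)&(abs(W[...,0]-.523)<.06)
q=W[m]; print(len(q),q.mean(0),q.max(0),q[q[:,2]>np.percentile(q[:,2],92)].mean(0))
cv2.imwrite('pics/c4.png',np.hstack([cv2.resize(cv2.imread(f'pics/{f}.png')[170:300,260:390],(400,400)) for f in ('side1','s4')]))"
```

```text
t: 10.3
tool_pos: [0.5223, 0.1931, 0.1995]
orientation: [-3.102, -0.459, 0.022]
force: [0.2, -0.2, -0.2]
opening: 0.0007
t: 11.3
tool_pos: [0.5241, 0.1925, 0.3408]
orientation: [-3.101, -0.459, 0.015]
force: [-0.8, -0.6, -1.1]
opening: 0.0004
285 [0.52268138 0.19950655 0.10710901] [0.53394114 0.2293205  0.14454163] [0.52407522 0.19672107 0.14030457]
```

View pics/c4.png

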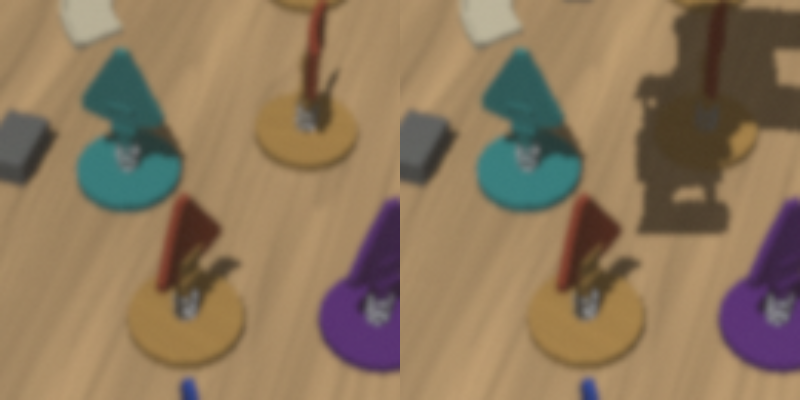

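The sherd is back up and sits exactly as before, as does everything around it. The hand is about 180 mm clear.

```bash
python3 -c "
from plant import robot
robot.close_job()"
```

```text
the job is handed in; nothing more can be done
```

I pressed the pointed red-slipped sherd down on its peak with the closed fingertips, held it there, lifted clear and handed the job in at about 11 s.

- **Press:** The downward force settled at about 4.8 N, and the clip gave about 3 mm of its 12 mm travel. I held this for more than 3 s.
- **Sideways force:** There was a sideways force of about 2 N during the hold. I tried to ease it, but most of it stayed.
- **After lifting:** The hand is about 180 mm above the sherd's peak. The side view shows the clip fully sprung back, and the sherd's measured position matches the first measurement within 1 mm. The stand and the neighbouring pieces in that view had not moved. I did not measure the other two stands, the wax block or the rim piece again.

No check failed.

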